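# Serve the wooden fish from the slide-lid toy box

## Robot

A 6-joint arm with a two-finger parallel gripper is mounted at the origin on the work surface. World frame = base frame: x ahead of the robot, y to its left, z up, the work surface at z = 0. Lengths are in m, angles in rad, forces in N, time in s.
With the tool pointing down it reaches from about 0.25 to 0.8 m from the base axis. Payload 3.9 kg.
Tool frame: the origin (TCP) lies between the finger pads; the fingertips stand 22 mm ahead of it and the grasp point (between the pads) lies 3 mm ahead of it; z points along the fingers, y is the direction in which the jaws open and shut (so a half turn about z gives the same grasp; the last joint's range is limited). The gripper opens to 85 mm and grips with 20 to 120 N. Pads are 22 mm wide; open, the fingers measure 114 mm over their backs; the gripper's body (76 mm by 85 mm) begins 54 mm behind the grasp point. The pads swing forward as they close: fully open they stand 13 mm farther back than shut.
Start: joints at [-1.154, 0.26, -0.138, 1.173, 0, 1.571], TCP at [0.213, -0.48, 0.253] pointing down, gripper open.
Joint ranges: [-2.78, 2.78], [-0.83, 1.72], [-1.28, 1.37], [-1.9, 2.12], [-1.57, 1.48], [-3.14, 3.14]. Speed limits (rad/s): [2.57, 2.57, 3.14, 3.14, 3.14, 3.14].

## Interface

Orientations are given as [roll, pitch, yaw] about the fixed x, y, z axes, in that order (R = Rz(yaw) Ry(pitch) Rx(roll)).
In Python, from rig import robot gives the robot as it stands. Calls block until the motion is done:
- robot.reach(position, orientation): joint-space move of the TCP to a pose.
- robot.servo_line(position, v=0.15, attitude=None, max_force=None): straight line of the TCP; attitude=None keeps the orientation; v is the mean speed in m/s. With max_force (N) it stops when the force on the tool has changed by that much, and returns True; else False.
- robot.goto_joints(angles): joint-space move.
- robot.command_gripper(opening, strength=None): finger opening in m; strength is the grip in N (None keeps the last); returns when the fingers have stopped.
- robot.pause(seconds).
- robot.solve_ik(position, orientation): joint angles nearest the present ones, or None.
- robot.get_image(name): name is "side" or "top" or "wrist"; returns the picture (384x512x3 uint8, red, green, blue); there is no depth.
- robot.camera_model(name): a dict with "fx", "fy", "cx", "cy" (pixels), "rvec" (rotation vector, rad) and "tvec" (3), from world to camera coordinates, as OpenCV has them; the wrist camera has in their place "hand_eye" (4x4, takes a point from camera to tool coordinates, whose origin is the TCP and whose axes are the flange's). Camera axes: x right, y down, z forward; pixel columns grow to the right and rows downward; lengths in m; the calibration is good to about 2 mm. A picture is of the moment at which its call begins: read the wrist's pose just before it. camera_model takes no time and is no camera call.
A pose or a line that the arm cannot do raises robot.IKError and nothing moves.
- robot.hand_in(): hands the job in, once; it reports no verdict.
Readings, each from a call of its own:
- robot.current_time_s(): time.
- robot.current_joint_pos(): joint angles.
- robot.current_joint_vel(): joint speeds.
- robot.current_tau(): joint torques, N m.
- robot.current_tcp_pos(): TCP position.
- robot.current_eef_rot(): TCP orientation.
- robot.current_wrist_force(): force on the tool from outside, world axes, zero at the start.
- robot.current_ft_torque(): the same for the moment, N m.
- robot.current_finger_gap(): finger opening in m.
Only numpy, scipy, OpenCV 4.12 (cv2) and the standard library are available. Lean on these libraries where they do the work, as an engineer would, in place of code of your own. Each camera call takes 0.05 s, during which the arm holds its last target.

## Task

Set up the play kitchen: slide the lid of the sloping bamboo toy box along its grooves until it comes right out, and lay it flat, handle up, on the middle of the cork mat. Then lift the wooden fish out of the box and set it gently, standing on its belly, in the middle of the white saucer. Let go of everything and do not disturb the other things.

Things in the scene. Friction and masses are not known exactly. Their poses are not given: they have to be found in the camera images.
- toy_box: Fixed bamboo box, 168 by 176 mm outside, on a sloping stand. Origin on the table under the box's middle; z up; the lid slides out to its +y. The box leans 30 degrees to -x (towards the robot): up-slope U = (cos30, 0, sin30), opening faces N = (-sin30, 0, cos30) in this frame. The +y end is 49 mm high along N (the lid leaves there), the -y end closed to 66 mm.
- box_floor (a point): Middle of the box's inner floor, 56 mm above the table (axes as toy_box). Inside 124 mm along U by 160 mm along y. Ledges 50 mm above the floor along N carry the lid on both long sides. Lips over its edges, underside 60 mm and top 66 mm above the floor, leave a slot 132 mm wide along U.
- box_bar (a point): Middle of the carrying bar: round, 14 mm thick, 190 mm long along the box's y, at U +80 mm, N 130 mm from box_floor, so straight above the box; held by two 12 mm posts at y +-80 mm that run along N from the upper wall. It blocks a vertical gripper: work along -N, leaning in from the robot's side.
- lid: Loose lid: plate 148 (x) by 166 (y) by 6 mm, about 180 g; origin mid underside. Handle: bar 70 (x) by 18 (y) mm in the middle, z 6 to 38 mm. Starts in the grooves (4 mm play along z, 6 mm along x), x along U, y along the box's y, z along N, its origin 5 to 25 mm to +y of the box's. At about 178 mm it is wholly out; past half way it tips unless held.
- fish: Loose chunky wooden fish, 104 mm long (x, nose +x), 34 mm thick (y, flat sides), 42 mm high (z) plus a small back fin, about 110 g. Origin mid belly; body from x -26 to +34 mm, tail to -52 mm. Starts under the lid, belly on the sloping floor, nose up-slope, tail against the lower wall, within 15 mm of the middle along y.
- saucer: Loose white ceramic saucer 160 mm across, 14 mm high, 280 g; origin at the centre of its underside; flat inner floor of about 46 mm radius, 5 mm above the origin. It should stay where it is (within 40 mm).
- mat: Fixed cork mat, 220 (x) by 230 (y) by 4 mm, origin at the centre of its underside; kept clear.
- block: Bystander: plain 60 mm painted wooden block, in front of the box.
- watering_can: Bystander: green plastic watering can, 96 mm across, 118 mm high, spout to its +x (117 mm from the axis), handle to -x (91 mm).
- mug: Bystander: ceramic mug, 76 mm across, 85 mm high.
- jar: Bystander: closed glass jar, 80 mm across, 110 mm high.
- plant_pot: Bystander: terracotta pot with a plant, pot 108 mm across and 90 mm high, leaves to 165 mm.
- bowl: Bystander: wooden bowl 100 mm across, 45 mm high.
There are look-alikes about, which are no part of the job. Of the things that look like the lid, the smaller one is meant.

How it is judged:
By the outcome, as a careful person would: the job done as asked, in the order asked, and still so for the second after the job is handed in, with the robot touching nothing.
It also fails if it takes over 54 s, if anything falls off the work surface, if the arm or the gripper's body presses on something with over 40 N, if the wrist force passes 120 N, or if a joint passes its speed limit or range.

## Working session

There is one attempt and no reset: what is moved stays moved. The work goes in short steps, each a Python script; the robot and the scene stay as the last script left them, time stands still between calls to the robot, and variables do not carry over. Pictures are saved under pics/ and viewed, and the job is handed in when it is done.

```bash
ls; mkdir -p pics; python3 - <<'E'
from rig import robot
import cv2,numpy as np
for n in ("side","top"):
    im=robot.get_image(n); cv2.imwrite(f"pics/{n}0.png",im[:,:,::-1])
    print(n,robot.camera_model(n))
print(robot.camera_model("wrist"))
print(robot.current_time_s(),robot.current_eef_rot())
E
```

```text
pics
side {'fx': 441.67958898519055, 'fy': 441.67958898519055, 'cx': 253.31697699329638, 'cy': 194.26981635825888, 'rvec': array([ 0.14564172, -2.909892  ,  1.1191069 ]), 'tvec': array([0.43475089, 0.12746342, 1.58474331])}
top {'fx': 437.6463196045313, 'fy': 437.6463196045313, 'cx': 259.654496845416, 'cy': 180.54995843136228, 'rvec': array([ 2.11823931, -2.13246966,  0.21155429]), 'tvec': array([0.00909467, 0.47543698, 1.66921202])}
{'fx': 273.35043281022615, 'fy': 273.35043281022615, 'cx': 254.5013823349011, 'cy': 193.39902462353027, 'hand_eye': array([[ 1.15433822e-03, -9.62257265e-01, -2.72138977e-01,
         6.91223774e-02],
       [ 9.99999286e-01,  1.02679787e-03,  6.11061650e-04,
         4.51213574e-04],
       [-3.08566791e-04, -2.72139488e-01,  9.62257764e-01,
        -1.20776016e-01],
       [ 0.00000000e+00,  0.00000000e+00,  0.00000000e+00,
         1.00000000e+00]])}
0.1 [-3.13986881e+00 -3.00937656e-05  4.16786089e-01]
```

View pics/side0.png

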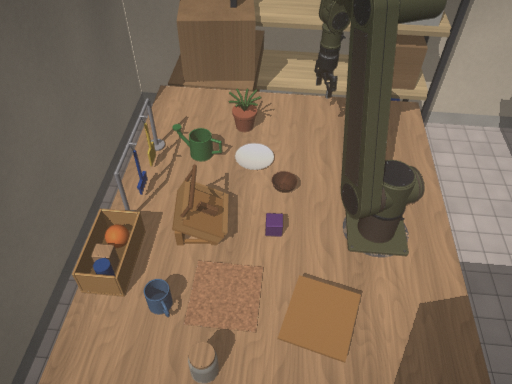

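View pics/top0.png

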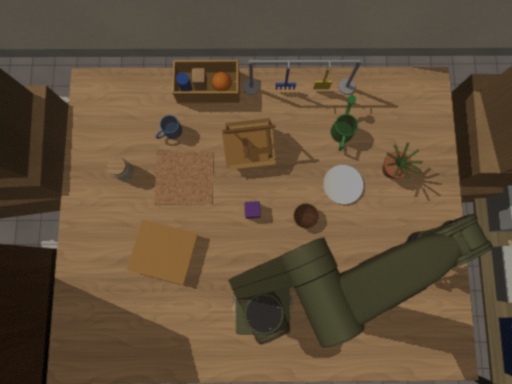

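Top view: box at (249,145), cork mat at (185,178), saucer at (344,185), block at (253,210) and bowl at (306,216). There is also a large plain board at (163,252). There are two lid candidates: the plate in the box at (249,145) and the bigger board at (163,252). The one in the box is smaller and has a handle. I'll enlarge it to confirm.

```bash
python3 - <<'E'
import cv2,numpy as np
t=cv2.imread("pics/top0.png")[105:185,205:295]; s=cv2.imread("pics/side0.png")[160:255,160:250]
r=lambda a:cv2.resize(a,(400,400*a.shape[0]//a.shape[1]),interpolation=cv2.INTER_CUBIC)
t,s=r(t),r(s); h=max(len(t),len(s)); c=np.zeros((h,800,3),np.uint8); c[:len(t),:400]=t; c[:len(s),400:]=s
cv2.imwrite("pics/crop1.png",c)
E
```

```text
(no output)
```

View pics/crop1.png

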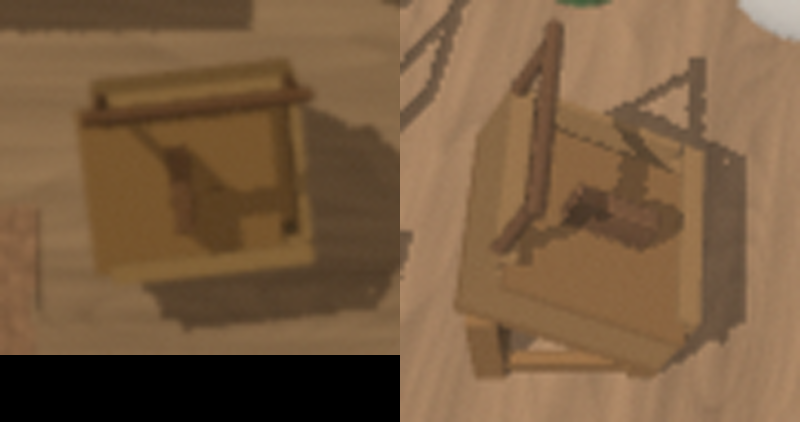

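The crop shows the lid as a plate with a dark-brown handle in the grooved box: handle near (248,148) in top, carrying bar from (223,132) to (275,126). It's smaller than the plain board at (163,252), so it's the one meant. Next I'll localize the box, mat and saucer.

```bash
cat > h.py <<'E'
import numpy as np,cv2
from rig import robot
from scipy.spatial.transform import Rotation as Rn
def cam(name):
    m=robot.camera_model(name)
    return m,Rn.from_rotvec(m['rvec']).as_matrix(),m['tvec']
def wcam(p,rpy):
    m=robot.camera_model("wrist"); T=np.eye(4);T[:3,:3]=Rn.from_euler('xyz',rpy).as_matrix();T[:3,3]=p
    C=T@m['hand_eye']; R=C[:3,:3].T; return m,R,-R@C[:3,3]
def ray(c,px):
    m,R,t=c; px=np.atleast_2d(px).astype(float)
    d=np.c_[(px[:,0]-m['cx'])/m['fx'],(px[:,1]-m['cy'])/m['fy'],np.ones(len(px))]@R
    return -R.T@t,d
def plane(c,px,z):
    o,d=ray(c,px); return o+d*((z-o[2])/d[:,2])[:,None]
def tri(cs,pxs):
    A=np.zeros((3,3));b=np.zeros(3);L=[]
    for c,p in zip(cs,pxs):
        o,d=ray(c,p); d=d[0]/np.linalg.norm(d[0]); P=np.eye(3)-np.outer(d,d); A+=P;b+=P@o;L.append((o,P))
    x=np.linalg.solve(A,b); return x,[np.linalg.norm(P@(x-o)) for o,P in L]
def proj(c,X):
    m,R,t=c; X=np.atleast_2d(X)@R.T+t
    return np.c_[X[:,0]/X[:,2]*m['fx']+m['cx'],X[:,1]/X[:,2]*m['fy']+m['cy']]
E
python3 - <<'E'
from h import *
T,S=cam('top'),cam('side')
for a,b in (((223,132),(181.8,216.2)),((275.2,125.9),(194.9,164.5))): print(tri([T,S],[a,b]))
it,is_=cv2.imread('pics/top0.png'),cv2.imread('pics/side0.png')
for n,im,c in(('top',it,T),('side',is_,S)):
    hsv=cv2.cvtColor(im,cv2.COLOR_BGR2HSV)
    m=((hsv[...,1]<40)&(hsv[...,2]>120)).astype(np.uint8)
    x0,y0=((300,150) if n=='top' else (225,130)); w=np.zeros_like(m); w[y0:y0+70,x0:x0+90]=m[y0:y0+70,x0:x0+90]
    k=max(cv2.findContours(w,0,1)[0],key=cv2.contourArea); print(n,'saucer',cv2.fitEllipse(k),cv2.contourArea(k)); print(plane(c,cv2.fitEllipse(k)[0],0.012))
    print('hsv mat',hsv[190,190] if n=='top' else hsv[295,225], 'wood',hsv[140,120] if n=='top' else hsv[300,120])
E
```

```text
(array([0.64616874, 0.14186912, 0.16236465]), [np.float64(0.007999985961139957), np.float64(0.007999985961140052)])
(array([ 0.64429811, -0.05037044,  0.20932525]), [np.float64(0.0009284345054185489), np.float64(0.0009284345054186858)])
top saucer ((343.19207763671875, 184.03036499023438), (37.57416534423828, 39.23309326171875), 131.06619262695312) 1156.0
[[ 0.46575116 -0.32801683  0.012     ]]
hsv mat [ 14 126 134] wood [ 16 114 145]
side saucer ((254.19178771972656, 155.8726806640625), (25.121469497680664, 37.672828674316406), 91.9377212524414) 741.5
[[ 0.46416687 -0.32560875  0.012     ]]
hsv mat [ 13 113 151] wood [ 14 105 163]
```

```bash
python3 - <<'E'
from h import *
T,S=cam('top'),cam('side')
print(plane(T,[(223,132),(275.2,125.9)],0.2086))
print(plane(T,[(155,150),(214,151),(213,206),(153,205)],0.004))
it=cv2.imread('pics/top0.png'); c=it[130:230,130:240]
cv2.imwrite('pics/mat.png',cv2.resize(c,None,fx=6,fy=6,interpolation=cv2.INTER_CUBIC)) 
for rpy in ([np.pi,0,0],[np.pi,0,np.pi],[np.pi,0,np.pi/2],[np.pi,0,-np.pi/2]):
  for p in ([0.48,0.1,0.4],[0.42,0.1,0.4]):
    q=robot.solve_ik(p,rpy)
    print(p,rpy,q,proj(wcam(p,rpy),[[0.64,0.045,0.1],[0.56,0.27,0]]).round())
E
```

```text
[[ 0.62344812  0.13848123  0.2086    ]
 [ 0.6455086  -0.05046763  0.2086    ]]
[[0.61229232 0.42957205 0.004     ]
 [0.60680775 0.19013351 0.004     ]
 [0.38175163 0.19133355 0.004     ]
 [0.38726642 0.4290036  0.004     ]]
[0.48, 0.1, 0.4] [3.141592653589793, 0, 0] [ 0.20539539  0.18094522  0.13589621  1.52574732  0.         -2.93619726] [[294.  48.]
 [161. 110.]]
[0.42, 0.1, 0.4] [3.141592653589793, 0, 0] [ 0.23374318  0.07541611  0.01068818  1.5060684   0.         -2.90784947] [[296.  -2.]
 [158.  74.]]
[0.48, 0.1, 0.4] [3.141592653589793, 0, 3.141592653589793] [0.20539539 0.18094522 0.13589621 1.52574732 0.         0.20539539] [[222. 255.]
 [340. 194.]]
[0.42, 0.1, 0.4] [3.141592653589793, 0, 3.141592653589793] [0.23374318 0.07541611 0.01068818 1.5060684  0.         0.23374318] [[223. 286.]
 [337. 223.]]
[0.48, 0.1, 0.4] [3.141592653589793, 0, 1.5707963267948966] [0.20539539 0.18094522 0.13589621 1.52574732 0.         1.77619172] [[354. 197.]
 [300.  56.]]
[0.42, 0.1, 0.4] [3.141592653589793, 0, 1.5707963267948966] [0.23374318 0.07541611 0.01068818 1.5060684  0.         1.80453951] [[391. 197.]
 [335.  56.]]
[0.48, 0.1, 0.4] [3.141592653589793, 0, -1.5707963267948966] [ 0.20539539  0.18094522  0.13589621  1.52574732  0.         -1.36540094] [[147. 126.]
 [215. 236.]]
[0.42, 0.1, 0.4] [3.141592653589793, 0, -1.5707963267948966] [ 0.23374318  0.07541611  0.01068818  1.5060684   0.         -1.33705315] [[107. 126.]
 [186. 236.]]
```

View pics/mat.png

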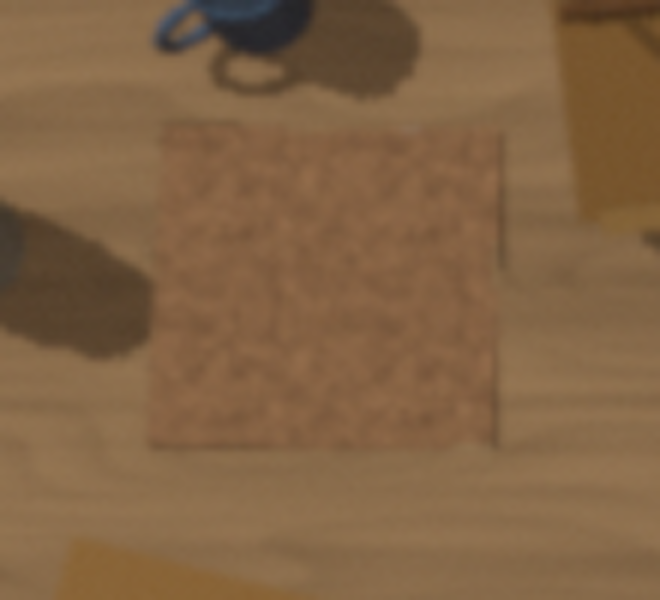

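```bash
python3 - <<'E'
from h import *
T=cam('top')
P=plane(T,[(157,150.2),(213.7,151.2),(212.7,204.5),(155,204.5)],0.004); print(P, P.mean(0))
robot.reach([0.48,0.10,0.40],[np.pi,0,np.pi])
p,r=robot.current_tcp_pos(),robot.current_eef_rot()
im=robot.get_image("wrist"); cv2.imwrite("pics/w1.png",im[:,:,::-1]); np.save('w1.npy',np.r_[p,r])
print(p,r,robot.current_time_s())
cv2.imwrite("pics/w1b.png",cv2.resize(im[:,:,::-1],(800,600),interpolation=cv2.INTER_CUBIC))
E
```

```text
[[0.61141019 0.4214347  0.004     ]
 [0.60597589 0.19134108 0.004     ]
 [0.3877549  0.19259934 0.004     ]
 [0.38921356 0.42116632 0.004     ]] [0.49858863 0.30663536 0.004     ]
[0.48011491 0.09929957 0.39974583] [-3.14126722e+00 -3.86577888e-04  3.14019844e+00] 2.4833
```

View pics/w1b.png

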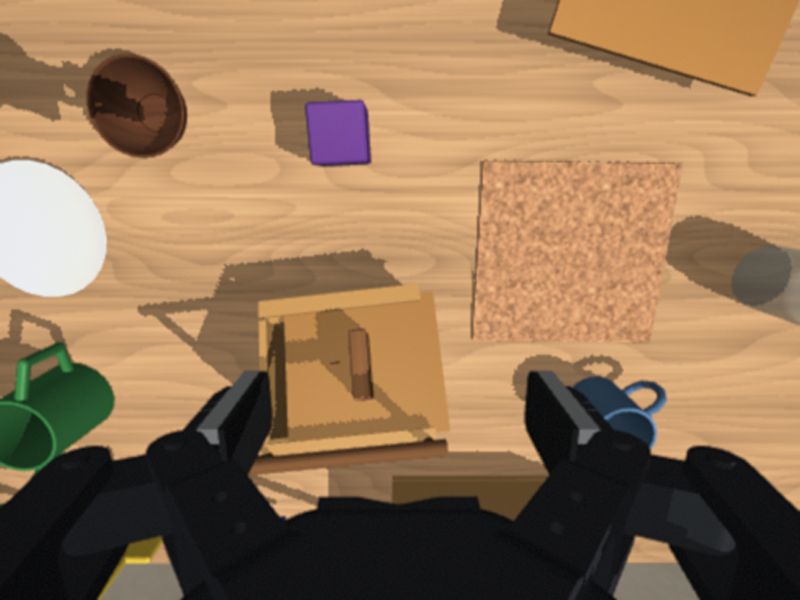

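The wrist view (800-wide scale) shows the box at about (350,370), the dark handle from (357,330) to (364,398), the mat corners at (482,160), (681,163), (650,342), (472,338), and the bar at the bottom near y=455. I'll zoom in on the box for exact corners.

```bash
python3 - <<'E'
from h import *
im=cv2.imread("pics/w1.png"); c=im[175:305,155:295]
cv2.imwrite("pics/w1c.png",cv2.resize(c,None,fx=4.5,fy=4.5,interpolation=cv2.INTER_CUBIC))
E
```

```text
(no output)
```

View pics/w1c.png

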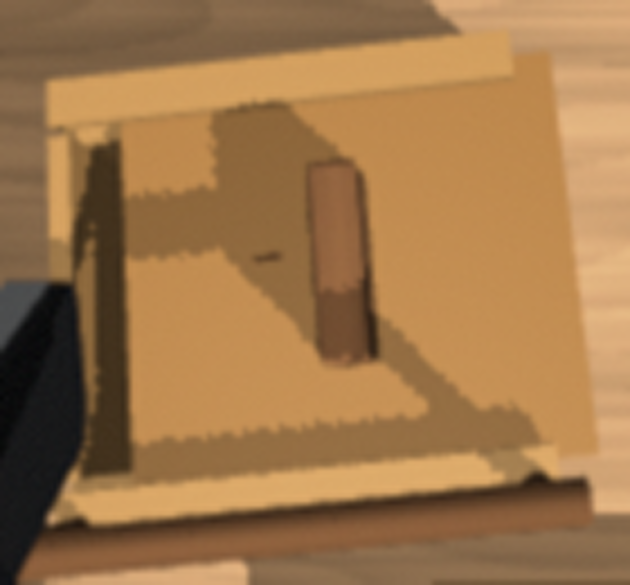

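```bash
python3 - <<'E'
from h import *
from scipy.optimize import least_squares
v=np.load('w1.npy'); c=wcam(v[:3],v[3:])
s30,c30=.5,np.sqrt(.75)
def W(q,u,y,n):
    b=np.array([c30*u-s30*n,y,0.056+s30*u+c30*n]); return Rn.from_euler('z',q[2]).apply(b)+[q[0],q[1],0]
px=lambda a:np.array(a)/4.5+[155,175]-0.4
box=[((47,82),-.084,-.088,.066),((510,32),-.084,.088,.066),((514,77),-.066,.088,.066),((555,447),.066,.088,.066),((590,500),.08,.095,.130)]
lid=[((337,261),.0,0,.088),((552,53),-.074,.083,.056),((307,162),-.035,-.009,.088),((319,362),.035,-.009,.088)]
def f(q):
    r=[proj(c,W(q,*k[1:]))[0]-px(k[0]) for k in box]
    r+=[proj(c,W(q,k[1]+q[4],k[2]+q[3],k[3]))[0]-px(k[0]) for k in lid]
    return np.concatenate(r)
s=least_squares(f,[.63,.044,.11,.015,0],loss='soft_l1'); q=s.x
print(q,np.degrees(q[2])); print(f(q).reshape(-1,2).round(1))
T=cam('top'); print(proj(T,[W(q,.08,.095,.13),W(q,.08,-.095,.13),W(q,-.084,-.088,.066),W(q,-.084,.088,.066)]).round(1))
S=cam('side'); print(proj(S,[W(q,.08,.095,.13),W(q,.08,-.095,.13),W(q,-.084,-.088,.066),W(q,-.084,.088,.066)]).round(1))
m=plane(c,np.array([(482,160),(681,163),(650,342),(472,338)])/1.5625,.004); print(m,m.mean(0))
# saucer/bystanders rough
print(plane(c,np.array([(575,400)])/1.5625,.0),'mug')
np.save('box.npy',q)
E
```

```text
[ 0.63265641  0.04513512  0.10934873  0.02068488 -0.00302734] 6.26522052087639
[[ 0.  -0.3]
 [-0.3 -0.2]
 [ 0.   0.1]
 [ 0.  -0.2]
 [ 0.2  0.6]
 [ 0.3 -0.4]
 [-0.  -0.3]
 [-0.3 -0. ]
 [ 0.   0.8]]
[[222.6 131.2]
 [274.7 125.4]
 [275.  163.6]
 [229.9 168.7]]
[[189.1 207.6]
 [193.7 164.8]
 [227.3 193.5]
 [226.1 232.5]]
[[0.38802609 0.19570508 0.004     ]
 [0.39136311 0.42480913 0.004     ]
 [0.61124277 0.42455197 0.004     ]
 [0.60572065 0.19451013 0.004     ]] [0.49908815 0.30989408 0.004     ]
[[0.69667596 0.33900072 0.        ]] mug
```

```bash
cat >> h.py <<'E'
q=np.load('box.npy'); s30,c30=.5,np.sqrt(.75)
def B(u,y,n):
    return Rn.from_euler('z',q[2]).apply([c30*u-s30*n,y,0.056+s30*u+c30*n])+[q[0],q[1],0]
_R=Rn.from_euler('z',q[2]).as_matrix()@np.c_[[-c30,0,-s30],[0,1,0],[s30,0,-c30]]
TILT=Rn.from_matrix(_R).as_euler('xyz')
def G(u,y,n): return B(u,y,n+0.003)  # TCP so that grasp point at u,y,n
def stat(m=''): print(m,robot.current_time_s(),robot.current_tcp_pos().round(4) if hasattr(robot.current_tcp_pos(),'round') else robot.current_tcp_pos(),'F',np.round(robot.current_wrist_force(),2),'gap',robot.current_finger_gap())
E
python3 - <<'E'
from h import *
print(TILT)
for a in ((-.003,.0207,.18),(-.003,.0207,.08),(0,.2,.082),(0,.2,.2),(-.008,0,.024),(-.008,0,.2)):
    p=G(*a); print(a,p.round(3),robot.solve_ik(p,TILT))
print(robot.solve_ik([.499,.308,.06],[np.pi,0,np.pi]),robot.solve_ik([.465,-.327,.06],[np.pi,0,np.pi]))
E
```

```text
[-3.14159265  0.52359878 -3.03224393]
(-0.003, 0.0207, 0.18) [0.537 0.055 0.213] [ 1.00445522e-01  5.71267688e-04 -7.20700313e-01  3.25943133e-01
  4.45155794e-03 -7.71045185e-03]
(-0.003, 0.0207, 0.08) [0.587 0.061 0.126] [ 0.10145604  0.19989844 -0.77225677  0.07505583  0.00394631 -0.0068353 ]
(0, 0.2, 0.082) [0.569 0.239 0.13 ] [ 0.48786808  0.24885768 -0.68214513  0.14738857 -0.18584039  0.33169122]
(0, 0.2, 0.2) [0.51  0.233 0.232] [ 0.53961584  0.04024299 -0.61669411  0.43062601 -0.21009907  0.37831262]
(-0.008, 0, 0.024) [0.612 0.043 0.075] [ 0.05731016  0.31922212 -0.78880658 -0.06024478  0.02601047 -0.04507689]
(-0.008, 0, 0.2) [0.525 0.033 0.228] [ 0.04516684 -0.03949212 -0.71496746  0.37261423  0.03207441 -0.05560222]
[ 0.55299561  0.50538264 -0.29659463  0.76881905  0.          0.55299561] [-0.61288766  0.48001153 -0.34398071  0.74680408  0.         -0.61288766]
```

```bash
python3 - <<'E'
from h import *
robot.command_gripper(0.045,60)
robot.reach(G(-.003,.0207,.17),TILT); stat('pre')
im=robot.get_image("wrist"); cv2.imwrite("pics/w2.png",im[:,:,::-1])
print(robot.servo_line(G(-.003,.0207,.080),v=0.1,max_force=8)); stat('down')
im=robot.get_image("wrist"); cv2.imwrite("pics/w3.png",im[:,:,::-1])
cv2.imwrite("pics/w23.png",np.hstack([cv2.resize(cv2.imread(f"pics/w{i}.png"),(400,300)) for i in (2,3)]))
E
```

```text
pre 4.0833 [0.543  0.0562 0.2056] F [0.37 0.06 0.14] gap 0.04492236617516249
False
down 5.1833 [0.5867 0.0609 0.1269] F [-0.34  0.29  0.43] gap 0.04490895484267592
```

View pics/w23.png

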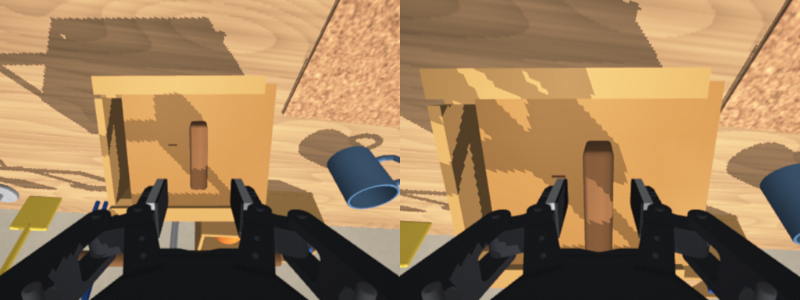

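The right half shows the handle at (598,195), centred between the open fingers, and no contact so far. I'll grip it and slide.

```bash
python3 - <<'E'
from h import *
robot.command_gripper(0.0,60); stat('grip')
print(robot.servo_line(G(-.0005,.0207,.0818),v=0.03,max_force=25)); stat('lift2')
print(robot.servo_line(G(-.0005,.0707,.0818),v=0.08,max_force=20)); stat('slide50')
im=robot.get_image("wrist"); cv2.imwrite("pics/w4.png",im[:,:,::-1])
E
```

```text
grip 5.5917 [0.5866 0.0609 0.1272] F [-3.46 -0.67  5.46] gap 0.016828812820285963
False
lift2 5.8417 [0.5877 0.061  0.1291] F [-0.52 -0.28 -2.07] gap 0.017589402070924492
False
slide50 6.6167 [0.5823 0.1107 0.1291] F [-1.74  0.63 -2.62] gap 0.01724720236905295
```

View pics/w4.png

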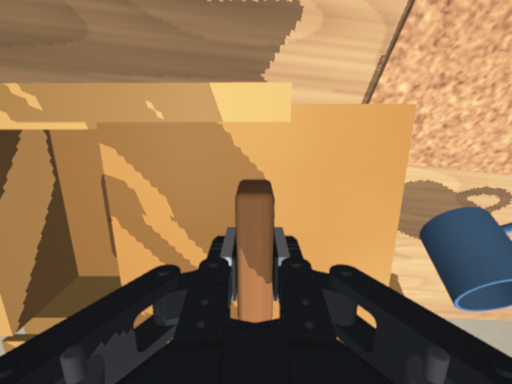

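The lid slides freely with low force and the handle stays firmly held at (255,250). I'll pull it all the way out and raise it.

```bash
python3 - <<'E'
from h import *
print(robot.servo_line(G(-.0005,.195,.0818),v=0.10,max_force=20)); stat('out')
print(robot.servo_line(G(-.02,.20,.20),v=0.15)); stat('up')
for n in('wrist','side'):
    im=robot.get_image(n); cv2.imwrite(f"pics/{n}5.png",im[:,:,::-1])
a=cv2.imread("pics/wrist5.png"); b=cv2.imread("pics/side5.png")[140:356,130:418]
cv2.imwrite("pics/c5.png",np.hstack([cv2.resize(a,(400,300)),cv2.resize(b,(400,300))]))
E
```

```text
False
out 8.0583 [0.5688 0.2337 0.1291] F [ 0.18 -0.03 -0.87] gap 0.017239872419136677
False
up 9.0083 [0.4927 0.2307 0.2213] F [-0.49 -0.29 -1.96] gap 0.01693178558389134
```

View pics/c5.png

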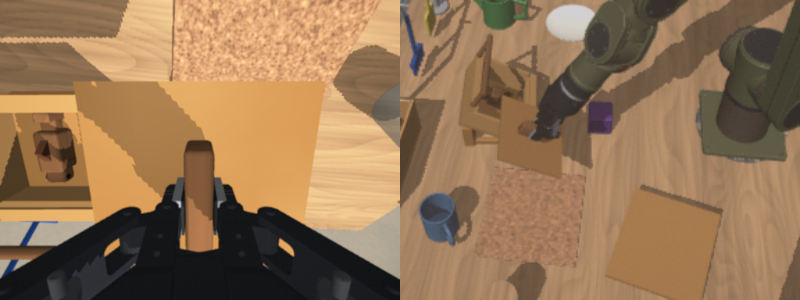

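The lid is out and held level with the tool. The fish is visible in the box at (55,155). Now to lay the lid on the mat.

```bash
python3 - <<'E'
from h import *
D=[np.pi,0,np.pi]
robot.reach([.499,.308,.16],D); stat('hover')
robot.servo_line([.499,.308,.060],v=0.12)
robot.pause(0.2)
print(robot.servo_line([.499,.308,.033],v=0.03,max_force=3)); stat('down')
im=robot.get_image('wrist'); cv2.imwrite("pics/wrist6.png",im[:,:,::-1])
E
```

```text
hover 9.7333 [0.4991 0.3075 0.1585] F [-1.26 -0.9  -1.25] gap 0.017064422861502577
True
down 11.6333 [0.4988 0.3078 0.0371] F [0.26 0.29 3.89] gap 0.016904352375628234
```

View pics/wrist6.png

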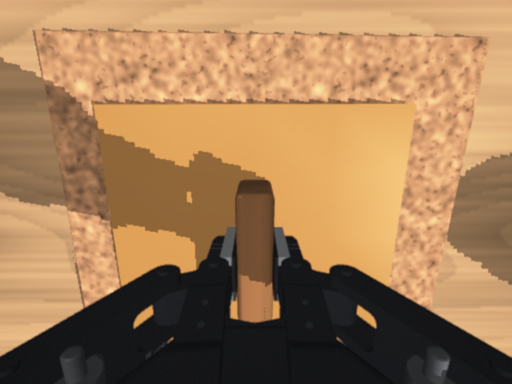

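Contact at z = 0.037, as predicted, with the lid flat and evenly centred on the mat (lid from (95,102) to (415,102), mat from (36,30) to (487,38)). I'll release it and look at the fish.

```bash
python3 - <<'E'
from h import *
p=robot.current_tcp_pos()
robot.command_gripper(0.05,60); stat('rel')
robot.servo_line([p[0],p[1],.25],v=0.2)
a=np.r_[robot.current_tcp_pos(),robot.current_eef_rot()]
im=robot.get_image('wrist'); cv2.imwrite("pics/w7a.png",im[:,:,::-1])
robot.reach(G(-.01,0,.19),TILT); stat('view')
b=np.r_[robot.current_tcp_pos(),robot.current_eef_rot()]
im=robot.get_image('wrist'); cv2.imwrite("pics/w7b.png",im[:,:,::-1])
np.save('w7.npy',[a,b])
cv2.imwrite("pics/w7.png",np.hstack([cv2.resize(cv2.imread(f"pics/w7{i}.png"),(400,300)) for i in 'ab']))
c=cv2.imread("pics/w7b.png")[100:290,130:380]; cv2.imwrite("pics/w7c.png",cv2.resize(c,None,fx=3,fy=3,interpolation=cv2.INTER_CUBIC))
E
```

```text
rel 12.1 [0.4976 0.3071 0.0361] F [-0.32 -0.57 -0.64] gap 0.050180950061066175
view 14.4417 [0.529  0.0341 0.2187] F [0.98 0.61 0.32] gap 0.0499130853708156
```

View pics/w7.png

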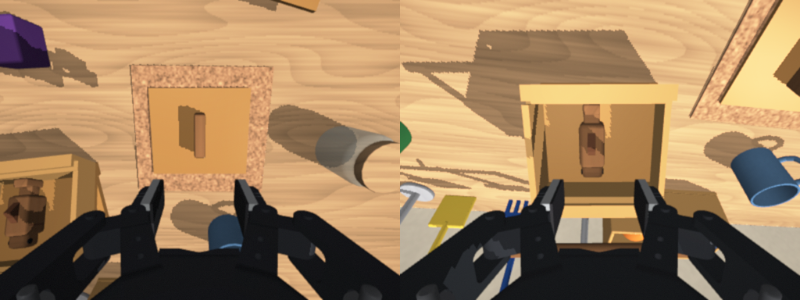

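View pics/w7c.png

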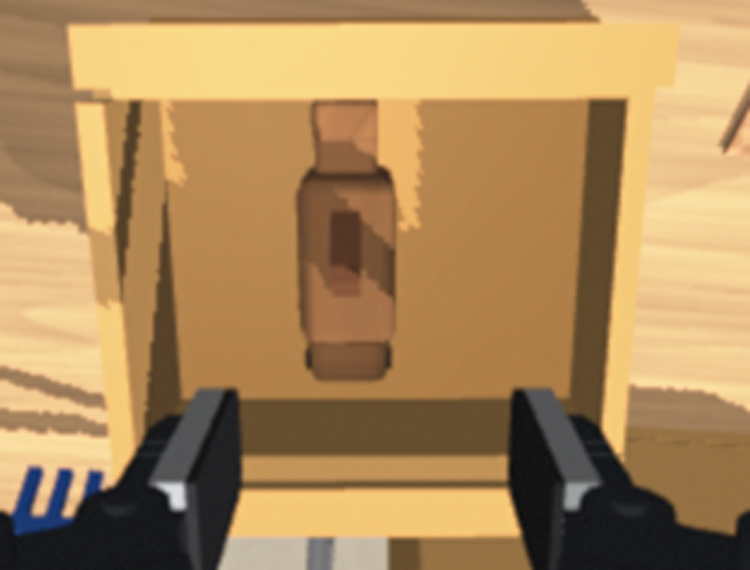

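The left half shows the lid centred on the mat. The crop shows the fish standing in the box, centreline at x ≈ 347, tail towards the lower wall (top of picture), body from y ≈ 172 to 345.

```bash
python3 - <<'E'
from h import *
v=np.load('w7.npy'); c=wcam(v[1][:3],v[1][3:])
o=B(0,0,0);N=B(0,0,1)-o;U=B(1,0,0)-o;Y=B(0,1,0)-o
def loc(px,n):
    px=np.array(px)/3+[130,100]-.3
    a,d=ray(c,px); P=a+d*(((n-(a-o)@N)/(d@N)))[:,None]
    return np.c_[(P-o)@U,(P-o)@Y].round(4)
print(loc([(299,260),(396,260),(302,175),(392,175),(304,342),(392,342),(345,212),(345,295)],.042))
print('nose',loc([(348,378)],.02),'floor edge',loc([(180,398),(570,398)],0), 'tail',loc([(346,172)],.02))
print('lips',loc([(105,100),(628,98)],.066),'lip corner',loc([(68,25),(677,25)],.066))
a=wcam(v[0][:3],v[0][3:]); m=np.array([(149,88),(250,88),(255,173),(153,174)])*1.28
L=plane(a,m,.010); print(L,L.mean(0)); print(plane(a,np.array([(131,67),(272,66),(270.,0)])[:2]*1.28,.004))
E
```

```text
[[-0.0081 -0.0255]
 [-0.0081  0.0076]
 [-0.0372 -0.0238]
 [-0.0372  0.0061]
 [ 0.0217 -0.0245]
 [ 0.0217  0.0065]
 [-0.0247 -0.0096]
 [ 0.0044 -0.0099]]
nose [[ 0.0445 -0.0098]] floor edge [[ 0.0618 -0.0802]
 [ 0.0617  0.0815]] tail [[-0.035  -0.0099]]
lips [[-0.063  -0.0794]
 [-0.0637  0.0751]] lip corner [[-0.0841 -0.0882]
 [-0.0843  0.0874]]
[[0.42444932 0.22601114 0.01      ]
 [0.42427847 0.38923808 0.01      ]
 [0.57100048 0.40784501 0.01      ]
 [0.57329123 0.22404668 0.01      ]] [0.49825488 0.31178523 0.01      ]
[[0.39209221 0.19776967 0.004     ]
 [0.39040487 0.42356011 0.004     ]]
```

```bash
python3 - <<'E'
from h import *
D=[np.pi,0,np.pi]
robot.command_gripper(0.058,50)
robot.servo_line(G(-.0065,-.009,.10),v=0.15)
print(robot.servo_line(G(-.0065,-.009,.025),v=0.08,max_force=8)); stat('down')
robot.command_gripper(0.0,50); stat('grip')
print(robot.servo_line(G(-.0065,-.009,.06),v=0.05)); stat('lift')
robot.servo_line(G(-.0065,-.009,.21),v=0.15); stat('up')
robot.reach([.51,-.327,.32],D); robot.pause(.1)
a=np.r_[robot.current_tcp_pos(),robot.current_eef_rot()]; np.save('w8.npy',a)
im=robot.get_image('wrist'); cv2.imwrite("pics/w8.png",im[:,:,::-1]); stat('view')
E
```

```text
False
down 16.5833 [0.6142 0.0341 0.0774] F [0.43 0.76 1.02] gap 0.057930149513137005
grip 16.9167 [0.6142 0.034  0.0777] F [-2.97 -0.64  6.14] gap 0.03347362362441878
False
lift 17.7667 [0.5968 0.0321 0.1075] F [-0.26  0.18 -0.18] gap 0.03354673296490403
up 18.9167 [0.5216 0.024  0.2361] F [-0.24  0.12 -2.41] gap 0.03300875811838726
view 20.4167 [ 0.5102 -0.3257  0.32  ] F [ 0.85  0.97 -0.86] gap 0.03348323360458
```

View pics/w8.png

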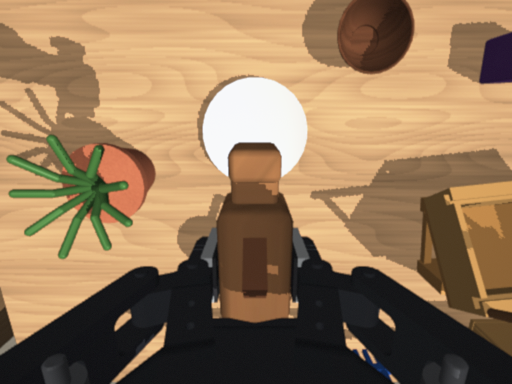

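The fish is held straight at (255,250). The white saucer at (255,130) is visible except where the tail covers it, so I'll fit its rim circle.

```bash
python3 - <<'E'
from h import *
v=np.load('w8.npy'); c=wcam(v[:3],v[3:])
im=cv2.imread('pics/w8.png'); hsv=cv2.cvtColor(im,cv2.COLOR_BGR2HSV)
m=((hsv[...,1]<40)&(hsv[...,2]>170)).astype(np.uint8); m[:,:190]=0; m[:,320:]=0; m[200:]=0
k=max(cv2.findContours(m,0,cv2.CHAIN_APPROX_NONE)[0],key=cv2.contourArea)[:,0]
k=k[(k[:,1]<140)|(k[:,0]<222)|(k[:,0]>290)]
P=plane(c,k,.014)[:,:2]
A=np.c_[2*P,np.ones(len(P))]; s=np.linalg.lstsq(A,(P**2).sum(1),rcond=None)[0]; r=np.sqrt(s[2]+s[:2]@s[:2])
print(s[:2],r,np.abs(np.linalg.norm(P-s[:2],axis=1)-r).max())
# tail tip / body check: body edges at height of fish back (tcp z - 0.003 +  ... ) 
z=v[2]-.003+.017
for px in ((231,170),(280,170),(217,240),(293,240)): print(plane(c,[px],z).round(4)-v[:3])
E
```

```text
[ 0.46652505 -0.3262448 ] 0.07918984160448708 0.0010133854052705171
[[-0.04827476 -0.00984585  0.01401239]]
[[-0.04827476  0.00965415  0.01401239]]
[[-0.01787476 -0.01644585  0.01401239]]
[[-0.01797476  0.01605415  0.01401239]]
```

```bash
python3 - <<'E'
from h import *
D=[np.pi,0,np.pi]; x,y=.4663+.0045,-.3264
robot.servo_line([x,y,.10],v=0.2,attitude=D)
robot.servo_line([x,y,.050],v=0.1); robot.pause(.3); stat('hover')
hit=robot.servo_line([x,y,.029],v=0.02,max_force=2.5); print(hit); stat('down')
im=robot.get_image('wrist'); cv2.imwrite("pics/w9.png",im[:,:,::-1])
E
```

```text
hover 22.6333 [ 0.4712 -0.3267  0.0506] F [-0.58 -0.45 -1.48] gap 0.03312438677332932
True
down 23.4333 [ 0.4706 -0.3263  0.0331] F [-0.87  0.42  3.2 ] gap 0.03333713481511295
```

View pics/w9.png

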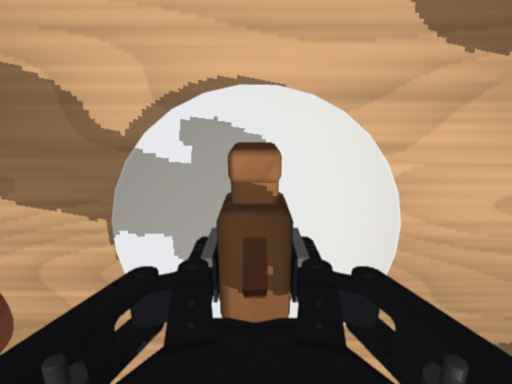

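The fish touched the saucer at z = 0.033, as predicted. It is upright and centred, with the saucer spanning x 112 to 400 and the fish at x = 255. I'll release it gently and back off.

```bash
python3 - <<'E'
from h import *
D=[np.pi,0,np.pi]
p=robot.current_tcp_pos()
robot.command_gripper(0.048); robot.pause(.2); stat('rel')
robot.servo_line([p[0],p[1],.12],v=0.08); robot.servo_line([p[0],p[1],.30],v=0.2)
robot.reach([.47,-.30,.34],D)
a=np.r_[robot.current_tcp_pos(),robot.current_eef_rot()]; np.save('w10.npy',a)
for n in('wrist','side','top'):
    im=robot.get_image(n); cv2.imwrite(f"pics/{n}10.png",im[:,:,::-1])
stat('end')
a=cv2.imread("pics/wrist10.png"); b=cv2.imread("pics/side10.png")[100:340,120:440]
cv2.imwrite("pics/c10.png",np.hstack([cv2.resize(a,(400,300)),cv2.resize(b,(400,300))]))
E
```

```text
rel 23.975 [ 0.4697 -0.3256  0.032 ] F [ 0.03 -0.15 -0.28] gap 0.04802709618473122
end 26.7333 [ 0.4695 -0.2999  0.3383] F [-0.07 -0.26 -0.63] gap 0.04813753889198422
```

View pics/c10.png

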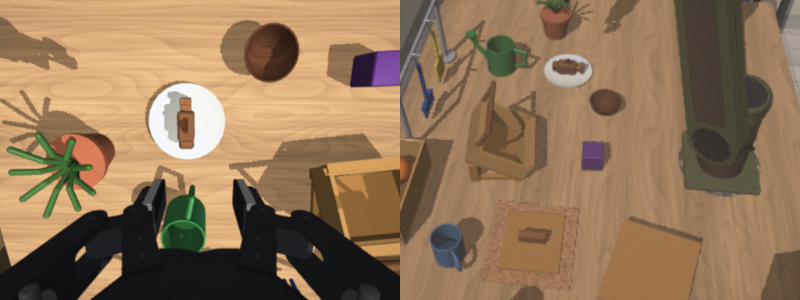

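View pics/wrist10.png

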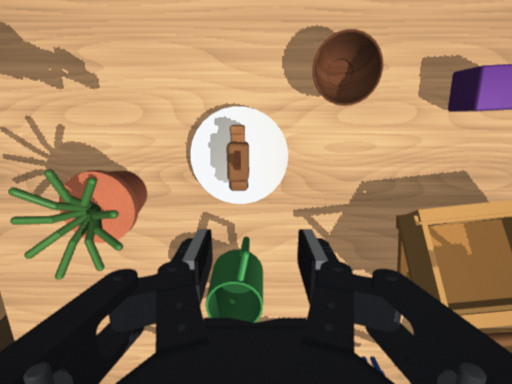

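View pics/top10.png

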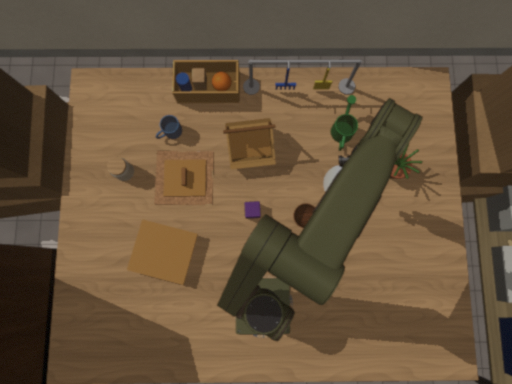

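The wrist view shows the fish upright at (237,157) on the saucer centred at (239,155). The side and top views show the lid flat and handle-up on the mat at (184,178) in top. The bystanders are where they were and the gripper is clear, so I'll hand in.

```bash
python3 -c "
from h import *
robot.hand_in(); print(robot.current_time_s())"
```

```text
the job is handed in; nothing more can be done
the job is handed in; nothing more can be done
```

I slid the lid out of the box and laid it flat, handle up, on the cork mat. I then lifted the fish out and stood it on its belly in the saucer, let go, and handed in after about 27 s (limit 54 s).

- **Lid:** I took the lid in the box, not the larger plain board lying on the table. It slid out with small forces, under 6 N in the readings I took. The last pictures show it centred on the mat. My wrist-camera estimate of its centre is about (0.498, 0.307–0.312) m, against roughly (0.499, 0.308) m for the mat. One lid corner was hidden by a finger, which makes the y value uncertain by a few millimetres.
- **Fish:** It touched down at the height I had predicted, with about 3 N. By eye in the last wrist picture it stands upright, within about 3 pixels of the saucer's centre. I did not measure its final offset in millimetres.
- **Saucer and bystanders:** I saw no change in the saucer or the other things in the last views. That is also by eye. The arm hid part of the saucer in the last top view, but the wrist and side views show it in place.
- **Failed checks:** None failed. The top and wrist estimates of the mat's centre differed by about 3 mm, so I used a value between them. My first two-camera estimate of one end of the carrying bar was about 8 mm off, and I replaced it with a fit from the wrist camera.

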